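Hang up the spatula and present the spice ball to the pot

ROBOT

A 7-joint arm with a two-finger parallel gripper is mounted at the origin on the work surface. World frame = base frame: x ahead of the robot, y to its left, z up, the work surface at z = 0. Lengths are in m, angles in rad, forces in N, time in s.
With the tool pointing down it reaches from about 0.425 to 1.025 m from the base axis. Payload 9.4 kg.
Tool frame: the origin (TCP) lies between the finger pads; the fingertips stand 11 mm ahead of it and the grasp point (between the pads) lies 8 mm behind it; z points along the fingers, y is the line along which they close (so a half turn about z gives the same grasp; the last joint's range is limited). The gripper opens to 93 mm and grips with 3 to 60 N. Pads are 15 mm wide; open, the fingers measure 128 mm over their backs; the gripper's body (75 mm by 188 mm) begins 65 mm behind the grasp point.
Start: joints at [1.026, 0.599, -0.003, 1.599, 0.002, 0.943, -0.08], TCP at [0.327, -0.647, 0.23] pointing down, gripper open.
Joint ranges: [-2.57, 2.57], [-0.35, 1.97], [-1.29, 1.29], [0.11, 2.56], [-1.05, 4.19], [0.11, 1.86], [-2.63, 2.63]. Speed limits (rad/s): [2.22, 2.22, 3.01, 3.01, 3.14, 3.14, 3.14].

INTERFACE

Orientations are given as [roll, pitch, yaw] about the fixed x, y, z axes, in that order (R = Rz(yaw) Ry(pitch) Rx(roll)).
In Python, from station import r gives the robot as it stands. The module is installed in compiled form; this text tells all that it offers.
- The arm moves only by the tool servo_tool, never from a script. Its argument "steps" is text: rows parted by semicolons, each of 7 numbers parted by spaces: the shift along the tool's x, y, z scaled (see below), then the turn, a rotation vector about the tool's x, y, z scaled (see below), then the opening, from 0 (shut) to 1 (fully open). A call has 1 to 10 rows; each row is the pose to reach, as a shift and turn from the pose commanded when the call began, along the tool's axes at that moment; what a row does not reach only later rows make up. The controller multiplies each number of a shift by 120 mm and each number of a turn by 45 degrees. A row lasts 1/10 s, in which the tool goes at most 50 mm and 8.59 degrees, less where a joint would pass 70% of its speed; a pose out of reach is approached as far as the arm can. A call with a number of a shift or a turn outside -1 to 1 is refused whole. A call with a gripper value outside its range is refused whole. The fingers move at their own pace and stop on an object; "newtons" is the grip in N (left out, the last holds). Time passes only in rows, so rows that repeat a pose let the fingers close. It gives the time, the measured TCP pose, the force, the opening and the grip force at its end, in the units of the state.
- r.observe(): the state, without advancing time (a new reading comes with each control period).
- r.camera(name): name is "scene" or "side" or "wrist"; returns the picture (420x560x3 uint8, red, green, blue); there is no depth.
- r.get_calibration(name): a dict with "fx", "fy", "cx", "cy" (pixels), "eye" and "orientation" of the camera in the world. Camera axes: x right, y down, z forward; pixel columns grow to the right and rows downward; lengths in m; the calibration is good to about 2 mm. A picture is of the moment at which its call begins: read the wrist's pose just before it. get_calibration takes no time and is no camera call; for the wrist camera it gives the pose at the moment of the call.
- r.close_job(): hands the job in; it is judged then, once.
The state is a dict: "clock": time; "joint_pos": joint angles; "qd": joint speeds; "joint_torque": joint torques, N m; "eef_pos": TCP position; "tcp_rot": TCP orientation; "force": force on the tool from outside, world axes, zero at the start; "torque": the same for the moment, N m; "width": finger opening in m; "grip_force": force on a finger pad.
Only numpy, scipy, OpenCV 4.12 (cv2) and the standard library are available. Lean on these libraries where they do the work, as an engineer would, in place of code of your own. Each camera call takes 0.05 s, during which the arm holds its last target. There are 200 camera calls.

TASK

Clear the pot by hanging the spatula that lies across it by its eye on the peg of the utensil stand. Then lift the dish by its arch handle, keeping it level and the loose spice ball in its middle, and give it a quarter turn so that its lip points straight at the middle of the pot, parallel to the front edge of the plywood board. Finish still holding it beside the pot, just above the rim, with the end of the lip over the mouth but the dish touching nothing, and leave the pot and the other things where they are.

Things in the scene. Friction and masses are not known exactly. Their poses are not given: they have to be found in the camera images.
- board: fixed plywood board, 540 (x) x 900 (y) x 18 mm thick, its top is 18 mm above the work surface; its front edge, nearest the robot, runs along its y axis. Pot, stand, dish and most other things stand on it
- pot: round open aluminium pot, loose, about 1.3 kg; 180 mm outer diameter, 95 mm high, wall 4 mm; two loop handles at its own +x and -x sides, tops 74 mm above its foot, reaching 122 mm from its axis. Origin: centre of its underside. It stands in the left or the right half of the board; the stand is in the other half
- pot_rim (a point): centre of the pot's mouth, level with its rim, 95 mm above its foot
- spatula: hard orange spatula, 80 g, lying flat across the pot's rim. Origin: on its underside near its centre of mass; own x points to the eye, z is up as it lies. Handle 14 mm wide, 10 mm thick, x = -30 to +100; ring eye centred at x = +115, hole 24 mm, ring bar 7 mm; blade 56 mm wide, 5 mm thick, x = -115 to -30. Fingers have room inside the pot's mouth either side of the handle at x = +20
- eye (a point): centre of the hole in the spatula's eye (115 mm from the spatula's origin along its x, 5 mm above its underside); the hole's axis is the spatula's z
- stand: fixed steel utensil stand: foot 110 mm wide, post 16 mm thick, 295 mm high. Origin: centre of its underside. Its one peg, a 7 mm rod, leaves the post at height 285 mm towards own -x (roughly to the robot), level for 35 mm to the bend, then rises outwards at 45 degrees to the tip
- peg_bend (a point): the bend of the peg: axis of the rod, 35 mm out from the post's axis, where the rising part begins
- peg_tip (a point): the tip of the peg (centre of its round end), 32 mm further out and 32 mm higher than the bend. The eye goes over it from above, spatula level, blade pointing away from the post; let go half-way down the rising part it swings down and hangs
- dish: shallow twelve-sided steel dish, 250 g, 155 mm across, flat foot 60 mm wide. Origin: centre of its underside. Inside it slopes 8.5 degrees to its middle. Own +x points to its pouring lip, a flat tongue 36 mm wide. A stiff arch handle stands over it: uprights at y = +-78 mm, straight level bar along y, 10 mm thick (x), 16 mm tall, 160 mm long. At first the lip points roughly away from the robot
- lip (a point): end of the pouring lip, 101 mm from the dish's origin along its x, 23 mm above its underside
- handle (a point): middle of the handle bar, 90 mm above the dish's underside, straight above its middle: the place to grip, across the dish's x; 26 mm are free below the bar's lower edge, above the ball's top 40 mm over the underside
- ball: loose copper spice ball (hollow infuser) of 32 mm diameter, about 40 g, lying in the middle of the dish
- ball_center (a point): centre of the spice ball
- colander: yellow bowl-shaped colander, 170 mm across, 75 mm high; bystander, origin under its centre
- spoon: steel serving spoon, 240 mm long, lying on the board; bystander
- jar: glass jar, 60 mm diameter, 90 mm high; bystander, origin under its centre
- oil: green glass bottle, 60 mm diameter, 130 mm high; bystander, origin under its centre
- mug: white mug, 70 mm diameter, 90 mm high; bystander, origin under its centre
- tin: food tin, 72 mm diameter, 100 mm high, off the board at the right; bystander, origin under its centre

How it is judged:
On the way, in this order (a step that is already met when the one before it is completed fails the run):
1. the spatula hangs by its eye on the peg, let go (distance between eye and peg_bend below 0.05 m and angle between spatula's own x axis and vertical below 0.5 rad and contact force between spatula and stand above 0.2 N and contact force between spatula and the fingers below 0.05 N and contact force between spatula and board below 0.05 N), for 0.3 s.
2. the dish is lifted clear of the board, level, with the ball in its middle (height (world z) of dish above 0.04 m and angle between dish's own z axis and vertical below 0.2 rad and horizontal distance between ball_center and dish below 0.03 m), for 0.2 s.
At the end, for the whole second after the job is handed in: Spatula hangs released on the peg. Dish gripped, off the pot, still, level within 0.12 rad, underside 115-200 mm up, lip end over the pot mouth, pot middle within 35 mm of the lip line, dish x within 0.3 rad of board y, ball within 18 mm of its middle, pot moved < 30 mm (all of step 1 and linear speed of spatula below 0.15 m/s and angle between dish's own z axis and vertical below 0.12 rad and horizontal distance between ball_center and dish below 0.018 m and z of ball_center in the frame of dish between 0.01 and 0.04 m and linear speed of dish below 0.02 m/s and angular speed of dish below 0.1 rad/s and height (world z) of dish between 0.115 and 0.2 m and horizontal distance between lip and pot_rim below 0.086 m and x of pot_rim in the frame of dish above 0.11 m and y of pot_rim in the frame of dish between -0.035 and 0.035 m and angle between the x axis of dish and the y axis of board, either way round below 0.3 rad and contact force between dish and the fingers above 0.5 N and contact force between dish and pot below 0.1 N and distance of pot from where it was at the start of the episode below 0.03 m); the arm keeps its last pose, push and grip.
It fails at once if the spice ball leaves the middle part of the dish (more than 40 mm off) (horizontal distance between ball_center and dish above 0.04 m).
It fails at once if the dish is tipped (angle between dish's own z axis and vertical above 0.3 rad).
It fails at once if the pot is shoved or tipped (distance of pot from where it was at the start of the episode above 0.05 m or angle between pot's own z axis and vertical above 0.2 rad).
It fails at once if a bystander is disturbed (distance of any of colander, spoon, jar, oil, mug, tin from where it was at the start of the episode above 0.04 m).
It also fails if it takes over 72 s, if anything falls off the work surface, if the arm or the gripper's body presses on something with over 40 N, if the wrist force passes 120 N, or if a joint passes its speed limit or range.

## Working session

There is one attempt and no reset: what is moved stays moved. The work goes in short steps, Python scripts to look and compute and a tool call to move; the robot and the scene stay as the last step left them, time stands still between calls to the robot, and variables do not carry over. Pictures are saved under pics/ and viewed, at most 13 in all, crops included, and the job is handed in when it is done.

Besides the shell and the picture viewer there is one more tool, called by a JSON object that holds its "name" and its "arguments", one argument or row to a line. servo_tool: Moves the arm, as the interface text tells. Shifts and turns lie within -1 to 1; 1 stands for 120 mm of shift or 45 degrees of turn. Its arguments: {"type":"object","properties":{"steps":{"type":"string"},"newtons":{"type":"number"}},"required":["steps"]}

```bash
mkdir -p pics; python3 - <<'E'
from station import r
import cv2,json
for n in("scene","side"):
    im=r.camera(n); cv2.imwrite(f"pics/{n}0.png",im[:,:,::-1]); c=r.get_calibration(n); print(n,c)
print(r.observe())
E
```

```text
scene {'fx': 545.5930092991864, 'fy': 545.5930092991864, 'cx': 274.2414536170964, 'cy': 209.04259321359393, 'eye': array([1.10894006, 0.84413564, 1.71442669]), 'orientation': array([-2.52653436e+00, -7.78759546e-04,  2.58746501e+00])}
side {'fx': 386.83663612297516, 'fy': 386.83663612297516, 'cx': 277.6922680825573, 'cy': 205.36243358713637, 'eye': array([0.18765859, 0.6751561 , 0.77937661]), 'orientation': array([-2.19519211,  0.02090592, -2.69608191])}
{'clock': 0.1, 'joint_pos': array([ 1.02631182,  0.60005392, -0.00255368,  1.60001613,  0.00179407,
        0.94288884, -0.0798317 ]), 'qd': array([ 0.00047209, -0.00059533,  0.00022097, -0.00118146,  0.00244295,
        0.00050639, -0.00013613]), 'joint_torque': array([ 5.63021560e-03, -7.66545725e+01,  1.50245816e+00, -2.52936888e+01,
       -5.22518030e-02,  1.35187010e-02,  7.45198190e-05]), 'eef_pos': array([ 0.32672626, -0.64675649,  0.22885185]), 'tcp_rot': array([-3.14023371e+00,  1.17142508e-04,  4.67816355e-01]), 'force': array([-0.3161087 , -0.44172472, -1.06527664]), 'torque': array([ 0.01118283, -0.00393507,  0.04618995]), 'grip_force': 0.0, 'width': 0.09297714843862286}
```

View pics/scene0.png

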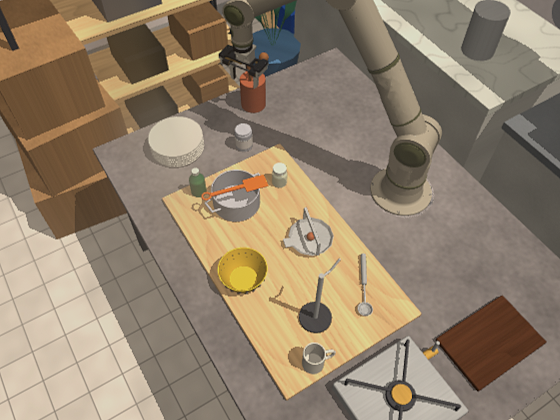

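View pics/side0.png

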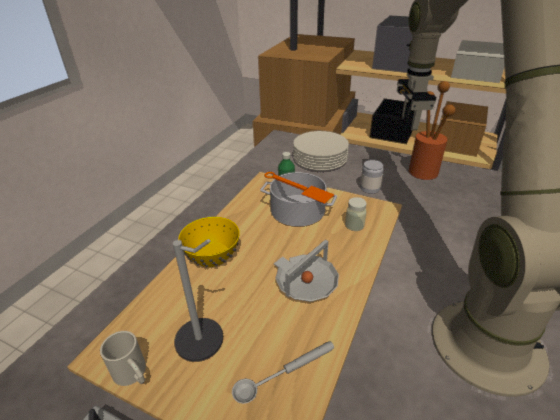

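The scene view shows the pot at (237,195) with the spatula's blade at (258,183) and its eye near (207,208). The stand's foot is at (315,318), with the peg near (335,265), and the dish is at (312,238). The side view shows the peg at (205,245) and the pot at (298,198). I'll zoom in on both views.

```bash
cat > h.py <<'E'
import numpy as np,cv2
from scipy.spatial.transform import Rotation as Ro
from station import r
def ray(c,uv):
    d=Ro.from_euler('xyz',c['orientation']).apply([(uv[0]-c['cx'])/c['fx'],(uv[1]-c['cy'])/c['fy'],1]); return np.array(c['eye']),d/np.linalg.norm(d)
def plane(c,uv,z):
    o,d=ray(c,uv); return o+d*(z-o[2])/d[2]
def tri(cs,uvs):
    A=np.zeros((3,3));b=np.zeros(3);L=[ray(c,u) for c,u in zip(cs,uvs)]
    for o,d in L:
        P=np.eye(3)-np.outer(d,d);A+=P;b+=P@o
    p=np.linalg.solve(A,b); return p,[np.linalg.norm((np.eye(3)-np.outer(d,d))@(p-o)) for o,d in L]
def proj(c,p):
    q=Ro.from_euler('xyz',c['orientation']).inv().apply(np.array(p)-c['eye']); return np.array([c['cx']+c['fx']*q[0]/q[2],c['cy']+c['fy']*q[1]/q[2]])
def crop(im,x,y,w,h,s):
    o=cv2.resize(im[y:y+h,x:x+w],None,fx=s,fy=s,interpolation=cv2.INTER_CUBIC)
    for k in range(0,w,10): cv2.line(o,(k*s,0),(k*s,8 if (x+k)%50==0 else 3),(255,0,255),1); 
    for k in range(0,h,10): cv2.line(o,(0,k*s),(8 if (y+k)%50==0 else 3,k*s),(255,0,255),1)
    cv2.putText(o,f"{x},{y}",(10,20),0,.4,(255,0,255)); return o
def C(n): return r.get_calibration(n)
def orange(im):
    h=cv2.cvtColor(im,cv2.COLOR_BGR2HSV); return cv2.inRange(h,(4,190,150),(14,255,255))
E
python3 - <<'E'
from h import *
a=cv2.imread('pics/scene0.png');b=cv2.imread('pics/side0.png')
M=np.vstack([np.hstack([crop(a,190,160,100,75,4),crop(a,270,205,100,75,4)]),np.hstack([crop(b,250,150,100,75,4),crop(b,160,230,100,75,4)])])
cv2.imwrite('pics/m1.png',M)
for n,im in(('scene',a),('side',b)):
    m=orange(im); k,l,s,ce=cv2.connectedComponentsWithStats(m)
    print(n,[(s[i].tolist(),ce[i].round(1).tolist()) for i in range(1,k) if s[i][4]>15])
E
```

```text
scene [([215, 175, 52, 20, 226], [246.8, 184.9])]
side [([423, 137, 9, 6, 24], [427.4, 139.8]), ([265, 172, 69, 31, 414], [307.4, 189.7])]
```

View pics/m1.png

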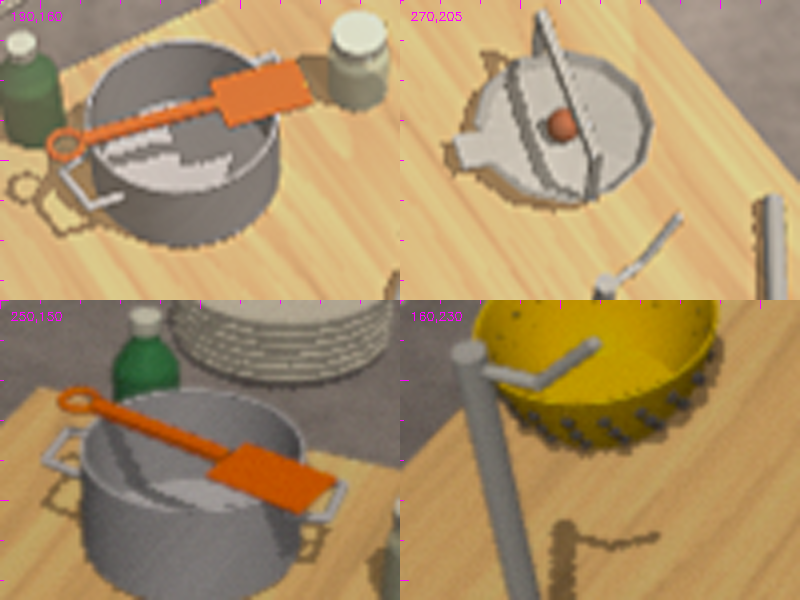

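```bash
python3 - <<'E'
from h import *
S,D=C('scene'),C('side')
np.set_printoptions(precision=4,suppress=True)
P={'eye':((206.3,196.3),(269.8,175.3)),'blade':((266.5,180.7),(329.3,198.8)),'tip':((339.8,258.8),(209,241)),'bend':((330,272),(194.5,251)),'post':((321.8,277),(177.5,243)),'ball':((310.8,236),(307,278))}
for k,v in P.items(): print(k,*tri((S,D),v))
e=plane(S,P['eye'][0],.118);b=plane(S,P['blade'][0],.118);print('plane',e,b,np.linalg.norm(e-b))
e=plane(D,P['eye'][1],.118);b=plane(D,P['blade'][1],.118);print('plane',e,b,np.linalg.norm(e-b))
print('lip',plane(S,(285,243),.041),'bar end',plane(S,(305.5,208.8),.108),plane(S,(418/8+270-52.25+48.5,0),.1)*0)
print('barend2',plane(S,(597/4+170,155/4+205),.108))
# pot rim points scene crop (left,right,top,bottom)
for q in((88,112),(277,118),(185,42),(180,192)): print('rim',plane(S,(q[0]/4+190,q[1]/4+160),.113))
print('board', [plane(S,p,.018) for p in((279,148),(419,311),(164,200),(287,397))])
E
```

```text
eye [ 0.6945 -0.2944  0.1149] [np.float64(0.00048767948267921813), np.float64(0.0004876794826793924)]
blade [ 0.47   -0.2406  0.1168] [np.float64(0.0006106860902679992), np.float64(0.000610686090267927)]
tip [0.5263 0.267  0.3346] [np.float64(0.0002505316454346448), np.float64(0.00025053164543456584)]
bend [0.5613 0.2719 0.3   ] [np.float64(0.0015398490092058592), np.float64(0.0015398490092058622)]
post [0.5947 0.2764 0.3104] [np.float64(0.0021655566728274256), np.float64(0.002165556672827649)]
ball [0.436  0.0116 0.0385] [np.float64(0.0017825006354848746), np.float64(0.001782500635484877)]
plane [ 0.695  -0.2927  0.118 ] [ 0.471  -0.2392  0.118 ] 0.2303283260489165
plane [ 0.6922 -0.2891  0.118 ] [ 0.4694 -0.2398  0.118 ] 0.22817232475228708
lip [ 0.5315 -0.013   0.041 ] bar end [ 0.4142 -0.0619  0.108 ] [-0. -0.  0.]
barend2 [0.4557 0.086  0.108 ]
rim [ 0.6581 -0.3191  0.113 ]
rim [ 0.5131 -0.2214  0.113 ]
rim [ 0.5409 -0.3446  0.113 ]
rim [ 0.6303 -0.1954  0.113 ]
board [array([ 0.2979, -0.4267,  0.018 ]), array([0.2839, 0.4388, 0.018 ]), array([ 0.8159, -0.4338,  0.018 ]), array([0.8147, 0.4454, 0.018 ])]
```

```bash
cat >> h.py <<'E'
def go(p,yaw,cmd=None):
    "numbers for a tool-down pose, from the measured pose"
    s=r.observe(); R=Ro.from_euler('xyz',s['tcp_rot']); T=Ro.from_euler('xyz',[np.pi,0,yaw])
    sh=R.inv().apply(np.array(p)-s['eef_pos'])/.12; tu=(R.inv()*T).as_rotvec()/(np.pi/4)
    print(s['clock'],s['eef_pos'].round(4),s['tcp_rot'].round(3),'shift',sh.round(3),'turn',tu.round(3))
E
python3 -c "
from h import *
go([.5966,-.2694,.23],-.23)"
```

```text
0.1 [ 0.3267 -0.6468  0.2289] [-3.14   0.     0.468] shift [ 3.425 -1.793 -0.008] turn [-0.002  0.001  0.888]
```

{"name": "servo_tool", "arguments": {
  "steps": "0.4 -0.2 0 0 0 0 1;0.8 -0.4 0 0 0 0 1;1 -0.52 0 0 0 0 1;1 -0.52 0 0 0 0 1",
  "newtons": 40
}}

```text
clock: 0.5
eef_pos: [0.4104, -0.5318, 0.2294]
tcp_rot: [-3.139, -0.003, 0.476]
force: [0.1, -0.3, 0.5]
width: 0.0932
grip_force: 0.0
```

{"name": "servo_tool", "arguments": {
  "steps": "0.4 -0.2 0 0 0 0 1;0.8 -0.4 0 0 0 0 1;1 -0.52 0 0 0 0 1;1 -0.52 0 0 0 0 1"
}}

```text
clock: 0.9
eef_pos: [0.4886, -0.4223, 0.2293]
tcp_rot: [-3.14, -0.002, 0.475]
force: [0.2, 0.8, 0.4]
width: 0.0932
grip_force: 0.0
```

{"name": "servo_tool", "arguments": {
  "steps": "0.4 -0.2 0 0 0 0.2 1;0.8 -0.4 0 0 0 0.4 1;1 -0.52 0 0 0 0.6 1;1 -0.52 0 0 0 0.75 1;1 -0.52 0 0 0 0.89 1;1 -0.52 0 0 0 0.89 1"
}}

```text
clock: 1.5
eef_pos: [0.5635, -0.3184, 0.2293]
tcp_rot: [3.141, 0.001, -0.233]
force: [-0.2, 0.1, 0.0]
width: 0.0927
grip_force: 0.0
```

```bash
python3 -c "
from h import *
go([.5966,-.2694,.21],-.23)"
```

```text
1.5 [ 0.5635 -0.3184  0.2293] [ 3.141e+00  1.000e-03 -2.330e-01] shift [ 0.174 -0.461  0.16 ] turn [ 0.001  0.001 -0.004]
```

{"name": "servo_tool", "arguments": {
  "steps": "0.1 -0.25 0.1 0 0 0 1;0.17 -0.46 0.16 0 0 0 1;0.17 -0.46 0.16 0 0 0 1;0.17 -0.46 0.16 0 0 0 1;0.17 -0.46 0.16 0 0 0 1"
}}

```text
clock: 2.0
eef_pos: [0.5955, -0.2706, 0.2106]
tcp_rot: [3.141, 0.0, -0.232]
force: [-0.2, 0.4, -0.4]
width: 0.093
grip_force: 0.0
```

```bash
python3 - <<'E'
from h import *
go([.5966,-.2694,.110],-.23)
w=C('wrist');im=r.camera('wrist')[:,:,::-1].copy();cv2.imwrite('pics/w1.png',im)
m=orange(im);y,x=np.nonzero(m)
print(len(x),proj(w,[.694,-.292,.118]),proj(w,[.4705,-.2397,.118]))
c=cv2.minAreaRect(np.c_[x,y].astype(np.float32));print(c)
E
```

```text
2.0 [ 0.5955 -0.2706  0.2106] [ 3.141  0.    -0.232] shift [ 0.007 -0.012  0.839] turn [ 0.001  0.    -0.002]
105 [273.6760389   68.31808167] [274.9587835  367.58853489]
((281.5163879394531, 184.03414916992188), (72.006591796875, 299.87213134765625), 0.9710219502449036)
```

View pics/w1.png

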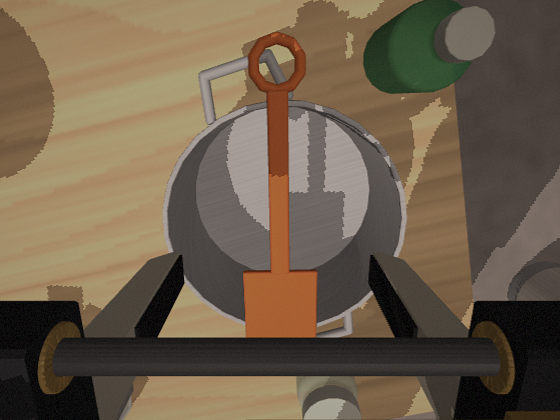

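The wrist view shows the eye at (277,64), the handle running straight down column 279 and the blade's shoulder at row 271. I'll refine the spatula's pose from these.

```bash
python3 - <<'E'
from h import *
w=C('wrist')
e=plane(w,(277,64),.118);b=plane(w,(281,271),.118);d=e-b;L=np.linalg.norm(d);y=np.arctan2(d[1],d[0])
print(e,b,L,y); g=b+d/L*.045; print('grasp x=15',g)
go([g[0],g[1],.110],y)
E
```

```text
[ 0.69603872 -0.29470355  0.118     ] [ 0.55449598 -0.26429417  0.118     ] 0.14477250298511646 -0.2116254488226524
grasp x=15 [ 0.59849207 -0.2737464   0.118     ]
2.05 [ 0.5955 -0.2705  0.2107] [ 3.141 -0.    -0.232] shift [0.03  0.019 0.839] turn [ 0.001 -0.    -0.027]
```

{"name": "servo_tool", "arguments": {
  "steps": "0.03 0.02 0.2 0 0 -0.02 1;0.03 0.02 0.4 0 0 -0.02 1;0.03 0.02 0.6 0 0 -0.02 1;0.03 0.02 0.75 0 0 -0.02 1;0.03 0.02 0.84 0 0 -0.02 1;0.03 0.02 0.84 0 0 -0.02 1;0.03 0.02 0.84 0 0 -0.02 1"
}}

```text
clock: 2.75
eef_pos: [0.5993, -0.2726, 0.1102]
tcp_rot: [3.141, -0.001, -0.216]
force: [-0.6, 0.6, 0.9]
width: 0.093
grip_force: 0.0
```

{"name": "servo_tool", "arguments": {
  "steps": "0 0 0 0 0 0 0;0 0 0 0 0 0 0;0 0 0 0 0 0 0;0 0 0 0 0 0 0;0 0 0 0 0 0 0;0 0 0 0 0 0 0;0 0 0 0 0 0 0;0 0 0 0 0 0 0;0 0 0 0 0 0 0;0 0 0 0 0 0 0",
  "newtons": 40
}}

```text
clock: 3.75
eef_pos: [0.5993, -0.2718, 0.1096]
tcp_rot: [3.142, 0.0, -0.215]
force: [-0.2, -1.1, -0.0]
width: 0.0175
grip_force: 0.5
```

{"name": "servo_tool", "arguments": {
  "steps": "0 0 0 0 0 0 0;0 0 0 0 0 0 0;0 0 0 0 0 0 0;0 0 -0.1 0 0 0 0;0 0 -0.3 0 0 0 0;0 0 -0.55 0 0 0 0;0 0 -0.8 0 0 0 0;0 0 -1 0 0 0 0;0 0 -1 0 0 0 0"
}}

```text
clock: 4.65
eef_pos: [0.6008, -0.2727, 0.2341]
tcp_rot: [3.141, -0.006, -0.216]
force: [-0.3, -0.2, -0.6]
width: 0.0132
grip_force: 40.0
```

{"name": "servo_tool", "arguments": {
  "steps": "0 0 -0.3 0 0 0 0;0 0 -0.6 0 0 0 0;0 0 -0.9 0 0 0 0;0 0 -1 0 0 0 0;0 0 -1 0 0 0 0"
}}

```text
clock: 5.15
eef_pos: [0.5996, -0.272, 0.3509]
tcp_rot: [3.141, -0.003, -0.216]
force: [-0.0, -0.2, -0.1]
width: 0.0134
grip_force: 40.0
```

```bash
python3 - <<'E'
from h import *
go([.43,.25,.39],.137)
w=C('wrist');im=r.camera('wrist')[:,:,::-1].copy();cv2.imwrite('pics/w2.png',im)
b=r.camera('side')[:,:,::-1].copy()
M=np.vstack([im[:,:],]);cv2.imwrite('pics/w2.png',M)
m=orange(b);k,l,s,ce=cv2.connectedComponentsWithStats(m);print(s,proj(w,[.694,-.292,.118]))
E
```

```text
5.15 [ 0.5996 -0.272   0.3509] [ 3.141e+00 -3.000e-03 -2.160e-01] shift [-2.31  -3.947 -0.333] turn [ 0.001 -0.003 -0.449]
[[     0      0    560    420 234811]
 [   261    102     15      6     32]
 [   269    106      1      1      1]
 [   296    111     43     17    311]
 [   419    135      1      1      1]
 [   440    135      2      2      2]
 [   421    137      4      4      8]
 [   444    137      1      1      1]
 [   426    139     13      5     24]
 [   430    138      1      1      1]
 [   445    139      1      1      1]
 [   440    141      3      2      3]
 [   444    141      1      1      1]
 [   439    143      1      1      1]
 [   307    274      2      2      2]] [275.65252032  84.29881083]
```

View pics/w2.png

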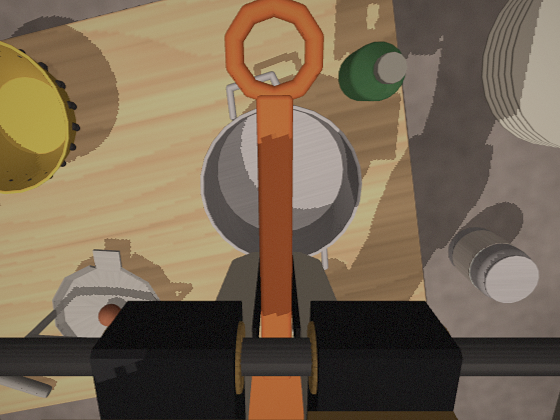

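The spatula is held straight, with its eye at (274,49) and its ring 98 px wide in the wrist view. I'll work out the eye relative to the TCP, checking its height against the ring's size.

```bash
python3 - <<'E'
from h import *
s=r.observe();w=C('wrist')
o,d=ray(w,(274,49))
f=Ro.from_euler('xyz',w['orientation']).apply([0,0,1])
dep=w['fx']*.038/98; p=o+d*dep/(d@f); print('by size',p)
q,res=tri((w,C('side')),((274,49),(268.5,105.5)));print('tri',q,res)
for n,p in(('size',p),('tri',q),('pl',plane(w,(274,49),s['eef_pos'][2]+.008))): print(n,Ro.from_euler('xyz',s['tcp_rot']).inv().apply(p-s['eef_pos']).round(4))
E
```

```text
by size [ 0.69758858 -0.29184665  0.34961595]
tri [ 0.69377431 -0.29325769  0.35462225] [np.float64(0.003561674661168886), np.float64(0.00356167466116892)]
size [ 0.101  -0.0011 -0.0018]
tri [ 0.0976  0.0011 -0.0068]
pl [ 0.1003 -0.0011 -0.0082]
```

{"name": "servo_tool", "arguments": {
  "steps": "-0.1 -0.3 -0.15 0 0 0 0;-0.3 -0.6 -0.33 0 0 -0.1 0;-0.5 -0.9 -0.33 0 0 -0.2 0;-0.58 -1 -0.33 0 0 -0.3 0;-0.58 -1 -0.33 0 0 -0.4 0;-0.58 -1 -0.33 0 0 -0.45 0"
}}

```text
clock: 5.85
eef_pos: [0.5561, -0.1385, 0.3872]
tcp_rot: [-3.141, 0.003, 0.143]
force: [-0.9, -0.5, -0.2]
width: 0.0133
grip_force: 40.0
```

```bash
python3 -c "
from h import *
go([.427,.253,.39],.137)"
```

```text
5.85 [ 0.5561 -0.1385  0.3872] [-3.141e+00  3.000e-03  1.430e-01] shift [-0.601 -3.383 -0.018] turn [-0.001  0.004  0.007]
```

{"name": "servo_tool", "arguments": {
  "steps": "-0.05 -0.3 0 0 0 0 0;-0.1 -0.65 0 0 0 0 0;-0.16 -1 0 0 0 0 0;-0.16 -1 0 0 0 0 0"
}}

```text
clock: 6.25
eef_pos: [0.5194, -0.0178, 0.3872]
tcp_rot: [-3.139, 0.004, 0.146]
force: [0.5, -0.4, -0.3]
width: 0.0132
grip_force: 40.0
```

{"name": "servo_tool", "arguments": {
  "steps": "-0.05 -0.3 0 0 0 0 0;-0.1 -0.65 0 0 0 0 0;-0.17 -1 0 0 0 0 0;-0.17 -1 0 0 0 0 0"
}}

```text
clock: 6.65
eef_pos: [0.4826, 0.0975, 0.3875]
tcp_rot: [-3.14, 0.003, 0.145]
force: [0.0, -0.1, -1.6]
width: 0.0135
grip_force: 40.0
```

{"name": "servo_tool", "arguments": {
  "steps": "-0.05 -0.3 0 0 0 0 0;-0.1 -0.65 0 0 0 0 0;-0.17 -1 0 0 0 0 0;-0.17 -1 0 0 0 0 0"
}}

```text
clock: 7.05
eef_pos: [0.446, 0.213, 0.3877]
tcp_rot: [-3.14, 0.003, 0.145]
force: [0.2, -0.4, -0.9]
width: 0.0134
grip_force: 40.0
```

```bash
python3 -c "
from h import *
go([.427,.253,.37],.137)"
```

```text
7.05 [0.446  0.213  0.3877] [-3.14e+00  3.00e-03  1.45e-01] shift [-0.108 -0.352  0.148] turn [-0.001  0.004  0.01 ]
```

{"name": "servo_tool", "arguments": {
  "steps": "-0.1 -0.3 0 0 0 0 0;-0.11 -0.36 0.1 0 0 0.01 0;-0.11 -0.36 0.13 0 0 0.01 0;-0.11 -0.36 0.13 0 0 0.01 0;-0.11 -0.36 0.13 0 0 0.01 0;-0.11 -0.36 0.13 0 0 0.01 0"
}}

```text
clock: 7.65
eef_pos: [0.4296, 0.2486, 0.3737]
tcp_rot: [3.141, -0.0, 0.128]
force: [1.0, -0.1, -1.3]
width: 0.0133
grip_force: 40.0
```

```bash
python3 - <<'E'
from h import *
np.set_printoptions(precision=4,suppress=True)
go([.427,.253,.327],.137)
w=C('wrist');im=r.camera('wrist')[:,:,::-1].copy();print('tip expected',proj(w,[.5263,.267,.3346]),'bend',proj(w,[.5613,.2719,.303]))
a=r.camera('scene')[:,:,::-1].copy()
cv2.imwrite('pics/p3.png',np.hstack([crop(im,180,0,200,200,2),crop(a,295,215,66,66,6)]))
E
```

```text
7.65 [0.4296 0.2486 0.3737] [ 3.141 -0.     0.128] shift [-0.017 -0.039  0.389] turn [ 0.    -0.    -0.011]
tip expected [264.1936  65.9096] bend [264.6199   2.0977]Traceback (most recent call last):
  File "<stdin>", line 6, in <module>
    return _nx.concatenate(arrs, 1, dtype=dtype, casting=casting)
           ~~~~~~~~~~~~~~~^^^^^^^^^^^^^^^^^^^^^^^^^^^^^^^^^^^^^^^
ValueError: all the input array dimensions except for the concatenation axis must match exactly, but along dimension 0, the array at index 0 has size 400 and the array at index 1 has size 396
```

{"name": "servo_tool", "arguments": {
  "steps": "-0.02 -0.04 0.02 0 0 -0.01 0;-0.02 -0.04 0.02 0 0 -0.01 0;-0.02 -0.04 0.02 0 0 -0.01 0"
}}

```text
clock: 8.05
eef_pos: [0.4258, 0.2542, 0.3712]
tcp_rot: [3.142, 0.0, 0.139]
force: [0.3, 0.1, -0.8]
width: 0.0137
grip_force: 40.0
```

```bash
python3 - <<'E'
from h import *
np.set_printoptions(precision=4,suppress=True)
go([.427,.253,.327],.137)
w=C('wrist');im=r.camera('wrist')[:,:,::-1].copy();print('tip expected',proj(w,[.5263,.267,.3346]),'bend',proj(w,[.5613,.2719,.303]))
a=r.camera('scene')[:,:,::-1].copy()
cv2.imwrite('pics/p3.png',np.hstack([crop(im,180,0,200,200,2),crop(a,295,210,80,80,5)]))
E
```

```text
8.05 [0.4258 0.2542 0.3712] [3.142 0.    0.139] shift [0.008 0.012 0.368] turn [0.    0.    0.002]
tip expected [278.4733  58.7121] bend [278.1412  -5.4898]
```

View pics/p3.png

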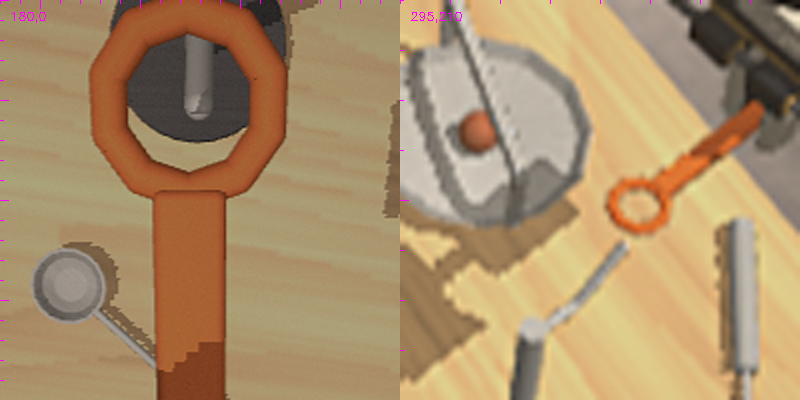

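The wrist view shows the peg tip at (279,52) through the ring, whose centre is at (274,51). The scene view shows the ring just up the line from the tip.

```bash
python3 - <<'E'
from h import *
w=C('wrist');s=r.observe()
t=plane(w,(279,52),.3346);e=plane(w,(274,51),s['eef_pos'][2]+.008);print(t,e,t-e, w['eye'])
tt,res=tri((w,C('scene'),C('side')),((279,52),(339.8,258.8),(209,241)));print(tt,res)
R=Ro.from_euler('xyz',s['tcp_rot']).inv()
print('eye to tip, tool axes /.12',R.apply(t-e)/.12)
E
```

```text
[0.52950518 0.26699144 0.3346    ] [0.52464943 0.26854447 0.37922425] [ 0.00485575 -0.00155303 -0.04462425] [0.50825921 0.26552538 0.52644876]
[0.52747021 0.26699998 0.33487691] [np.float64(0.001992162236882914), np.float64(0.0011595654881942862), np.float64(0.0011153720131632785)]
eye to tip, tool axes /.12 [0.03828517 0.01838031 0.37187046]
```

{"name": "servo_tool", "arguments": {
  "steps": "0.03 0.015 0.05 0 0 0 0;0.03 0.015 0.15 0 0 0 0;0.03 0.015 0.25 0 0 0 0;0.03 0.015 0.32 0 0 0 0;0.03 0.015 0.36 0 0 0 0;0.03 0.015 0.36 0 0 0 0;0.07 0.015 0.40 0 0 0 0;0.11 0.015 0.44 0 0 0 0;0.14 0.015 0.48 0 0 0 0;0.14 0.015 0.48 0 0 0 0"
}}

```text
clock: 9.15
eef_pos: [0.4433, 0.2545, 0.3128]
tcp_rot: [3.141, 0.001, 0.138]
force: [0.1, 0.8, -0.4]
width: 0.0137
grip_force: 40.0
```

```bash
python3 - <<'E'
from h import *
go([.4447,.2556,.311],.137)
im=r.camera('wrist')[:,:,::-1].copy();b=r.camera('side')[:,:,::-1].copy()
cv2.imwrite('pics/p4.png',np.hstack([crop(im,180,0,200,200,2),crop(b,160,210,80,80,5)]))
E
```

```text
9.15 [0.4433 0.2545 0.3128] [3.141e+00 1.000e-03 1.380e-01] shift [ 0.013 -0.008  0.015] turn [0.001 0.001 0.001]
```

View pics/p4.png

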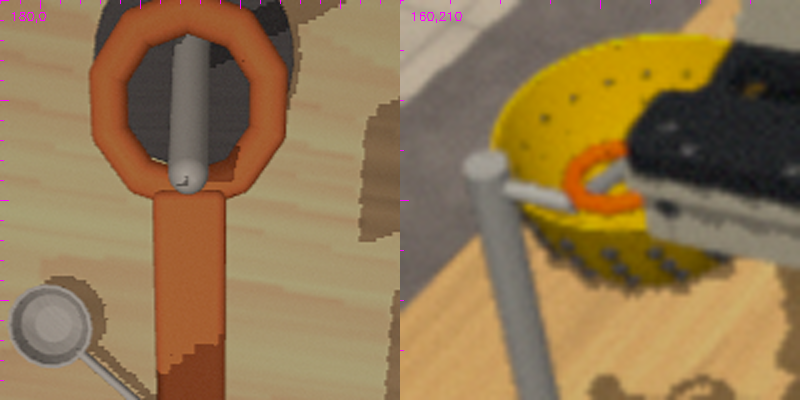

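The peg now comes up through the ring: its tip is above the ring's near bar in the wrist view, and the side view shows the rod threaded through. I'll let go now.

{"name": "servo_tool", "arguments": {
  "steps": "0 0 0 0 0 0 1;0 0 0 0 0 0 1;0 0 0 0 0 0 1;0 0 0 0 0 0 1;0 0 0 0 0 0 1;0 0 0 0 0 0 1;0 0 0 0 0 0 1;0 0 0 0 0 0 1;0 0 0 0 0 0 1;0 0 0 0 0 0 1"
}}

```text
clock: 10.25
eef_pos: [0.4429, 0.2546, 0.3136]
tcp_rot: [3.142, 0.0, 0.138]
force: [-0.7, -0.1, -0.2]
width: 0.0889
grip_force: 0.0
```

{"name": "servo_tool", "arguments": {
  "steps": "0 0 -0.3 0 0 0 1;-0.2 0 -0.6 0 0 0 1;-0.2 0.3 -0.6 0 0 0 1;-0.2 0.6 -0.6 0 0 0 1;-0.2 1 -0.6 0 0 0 1;-0.2 1 -0.6 0 0 0 1"
}}

```text
clock: 10.85
eef_pos: [0.4361, 0.1267, 0.3859]
tcp_rot: [3.14, -0.0, 0.13]
force: [-0.5, 0.2, -0.1]
width: 0.0933
grip_force: 0.0
```

```bash
python3 - <<'E'
from h import *
np.set_printoptions(precision=4,suppress=True)
go([.435,.012,.25],1.306)
a=r.camera('scene')[:,:,::-1].copy();b=r.camera('side')[:,:,::-1].copy()
cv2.imwrite('pics/p5.png',np.hstack([crop(a,270,200,100,130,4),crop(b,140,220,100,130,4)]))
E
```

```text
10.85 [0.4361 0.1267 0.3859] [ 3.14 -0.    0.13] shift [-0.134  0.945  1.134] turn [ 0.002  0.001 -1.497]
```

View pics/p5.png

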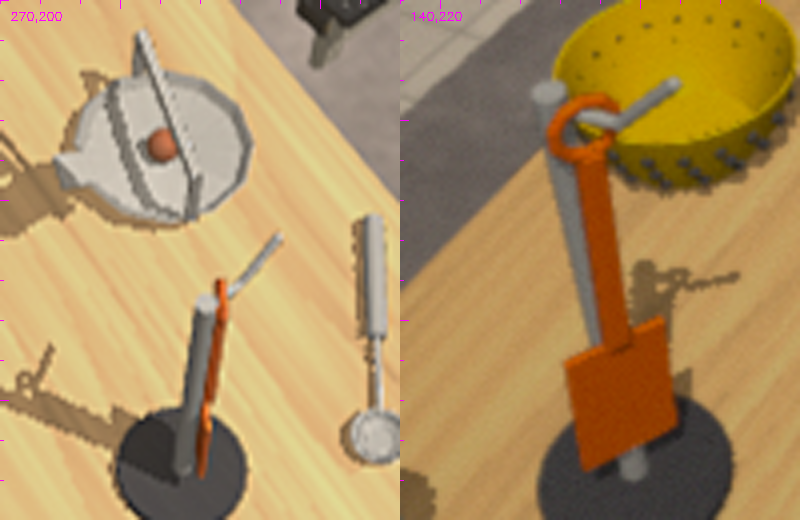

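The spatula hangs on the peg with its blade down, in both views. Next I'll move above the dish.

{"name": "servo_tool", "arguments": {
  "steps": "0 0.3 0 0 0 -0.15 1;0 0.6 0 0 0 -0.3 1;-0.05 0.9 0.1 0 0 -0.45 1;-0.13 0.95 0.3 0 0 -0.6 1;-0.13 0.95 0.5 0 0 -0.75 1;-0.13 0.95 0.7 0 0 -0.9 1;-0.13 0.95 0.8 0 0 -0.95 1"
}}

```text
clock: 11.65
eef_pos: [0.4353, 0.0188, 0.2879]
tcp_rot: [-3.14, 0.001, 0.891]
force: [0.3, -0.3, 0.7]
width: 0.093
grip_force: 0.0
```

{"name": "servo_tool", "arguments": {
  "steps": "0 0 0 0 0 -0.15 1;0 0 0 0 0 -0.3 1;0 0 0 0 0 -0.45 1;0 0 0 0 0 -0.55 1;0 0 0 0 0 -0.55 1;0 0 0 0 0 -0.55 1"
}}

```text
clock: 12.25
eef_pos: [0.436, 0.0183, 0.2895]
tcp_rot: [-3.141, -0.0, 1.315]
force: [-0.1, 0.4, -0.4]
width: 0.0929
grip_force: 0.0
```

```bash
python3 - <<'E'
from h import *
np.set_printoptions(precision=4,suppress=True)
go([.435,.012,.25],1.306)
w=C('wrist');im=r.camera('wrist')[:,:,::-1].copy();cv2.imwrite('pics/w6.png',im)
for p in([.4142,-.0619,.108],[.4557,.086,.108],[.435,.012,.116]): print(proj(w,p))
E
```

```text
12.25 [0.436  0.0183 0.2895] [-3.141 -0.     1.315] shift [-0.053  0.005  0.329] turn [-0.    -0.     0.011]
[274.2575 268.3416]
[276.9515 111.9612]
[275.5724 197.4181]
```

View pics/w6.png

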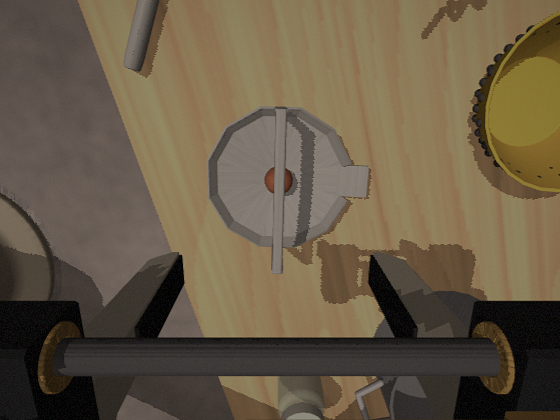

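In the wrist view the bar runs from (281,109) to (276.5,272), with the ball at (279,180) and the lip end at (369,181). I'll compute the grasp from these.

```bash
python3 - <<'E'
from h import *
w=C('wrist')
a=plane(w,(281,109),.116);b=plane(w,(276.5,272),.116);l=plane(w,(369,181),.041);ba=plane(w,(279.5,180),.038)
d=a-b;print(a,b,np.linalg.norm(d),'mid',(a+b)/2,'barang',np.arctan2(d[1],d[0]),'lip',l,'ball',ba,'lipang',np.arctan2(*(l-ba)[1::-1]),np.linalg.norm((l-ba)[:2]))
m=(a+b)/2;go([m[0],m[1],.100],np.arctan2(d[1],d[0]))
E
```

```text
[0.45975607 0.08756269 0.116     ] [ 0.41632233 -0.06278516  0.116     ] 0.15649589993384785 mid [0.4380392  0.01238876 0.116     ] barang 1.2895646003700791 lip [ 0.53683048 -0.01602182  0.041     ] ball [0.43907302 0.01015008 0.038     ] lipang -0.2615881785918241 0.10120024226423568
12.3 [0.436  0.0181 0.2895] [-3.141 -0.     1.315] shift [-0.042  0.029  1.579] turn [-0.    -0.     0.032]
```

{"name": "servo_tool", "arguments": {
  "steps": "-0.04 0.03 0.2 0 0 0.03 1;-0.04 0.03 0.5 0 0 0.03 1;-0.04 0.03 0.8 0 0 0.03 1;-0.04 0.03 1 0 0 0.03 1;-0.04 0.03 1 0 0 0.03 1;-0.04 0.03 1 0 0 0.03 1"
}}

```text
clock: 12.9
eef_pos: [0.4382, 0.0121, 0.1698]
tcp_rot: [-3.141, 0.0, 1.292]
force: [-0.3, 1.1, 0.2]
width: 0.093
grip_force: 0.0
```

```bash
python3 -c "
from h import *
go([.438,.0124,.1],1.293)"
```

```text
12.9 [0.4382 0.0121 0.1698] [-3.141  0.     1.292] shift [ 0.002 -0.002  0.582] turn [-0.001  0.    -0.001]
```

{"name": "servo_tool", "arguments": {
  "steps": "0 0 0.2 0 0 0 1;0 0 0.4 0 0 0 1;0 0 0.55 0 0 0 1;0 0 0.58 0 0 0 1;0 0 0.58 0 0 0 1;0 0 0.58 0 0 0 0.6;0 0 0.58 0 0 0 0.4;0 0 0.58 0 0 0 0.3;0 0 0.58 0 0 0 0.25;0 0 0.58 0 0 0 0.25",
  "newtons": 30
}}

```text
clock: 13.9
eef_pos: [0.4382, 0.0118, 0.1002]
tcp_rot: [3.141, -0.0, 1.292]
force: [-0.0, 0.0, -0.7]
width: 0.0572
grip_force: 0.0
```

{"name": "servo_tool", "arguments": {
  "steps": "0 0 0 0 0 0 0.2;0 0 0 0 0 0 0.17;0 0 0 0 0 0 0.15;0 0 0 0 0 0 0.13;0 0 0 0 0 0 0.1;0 0 0 0 0 0 0.05;0 0 0 0 0 0 0;0 0 0 0 0 0 0;0 0 0 0 0 0 0;0 0 0 0 0 0 0",
  "newtons": 40
}}

```text
clock: 14.9
eef_pos: [0.4381, 0.0118, 0.0999]
tcp_rot: [-3.141, 0.0, 1.293]
force: [-0.0, 0.7, -2.9]
width: 0.01
grip_force: 40.0
```

{"name": "servo_tool", "arguments": {
  "steps": "0 0 -0.02 0 0 0 0;0 0 -0.06 0 0 0 0;0 0 -0.12 0 0 0 0;0 0 -0.2 0 0 0 0;0 0 -0.28 0 0 0 0;0 0 -0.36 0 0 0 0;0 0 -0.43 0 0 0 0;0 0 -0.48 0 0 0 0;0 0 -0.5 0 0 0 0;0 0 -0.5 0 0 0 0"
}}

```text
clock: 15.9
eef_pos: [0.4382, 0.0118, 0.1603]
tcp_rot: [3.141, -0.0, 1.292]
force: [0.5, 0.3, -3.1]
width: 0.0097
grip_force: 40.0
```

{"name": "servo_tool", "arguments": {
  "steps": "0 0 -0.03 0 0 0 0;0 0 -0.09 0 0 0 0;0 0 -0.17 0 0 0 0;0 0 -0.25 0 0 0 0;0 0 -0.33 0 0 0 0;0 0 -0.42 0 0 0 0;0 0 -0.49 0 0 0 0;0 0 -0.52 0 0 0 0;0 0 -0.52 0 0 0 0;0 0 -0.52 0 0 0 0"
}}

```text
clock: 16.9
eef_pos: [0.438, 0.0118, 0.2223]
tcp_rot: [-3.141, 0.0, 1.293]
force: [-0.3, -0.6, -3.2]
width: 0.0099
grip_force: 40.0
```

```bash
python3 - <<'E'
from h import *
go([.586,-.105,.222],-.01)
im=r.camera('wrist')[:,:,::-1].copy();cv2.imwrite('pics/w7.png',im)
a=r.camera('scene')[:,:,::-1];b=r.camera('side')[:,:,::-1].copy();cv2.imwrite('pics/b7.png',b)
M=np.hstack([cv2.resize(im,(400,300)),crop(b,250,190,100,75,4)]);cv2.imwrite('pics/p7.png',M)
E
```

```text
16.9 [0.438  0.0118 0.2223] [-3.141  0.     1.293] shift [-0.597  1.454  0.002] turn [-0.     0.     1.658]
```

View pics/p7.png

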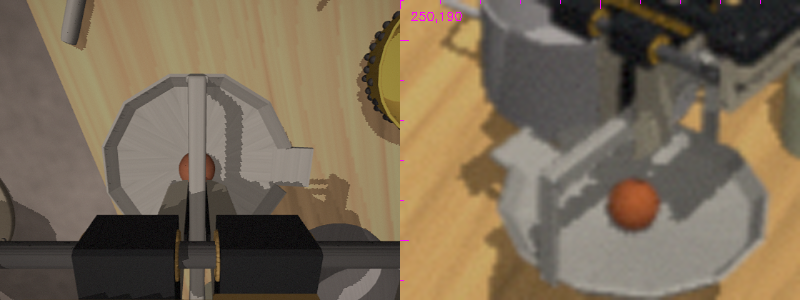

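The dish is lifted level, with the ball in its middle. Next comes the quarter turn, done slowly.

{"name": "servo_tool", "arguments": {
  "steps": "0 0 0 0 0 0.03 0;0 0 0 0 0 0.1 0;0 0 0 0 0 0.2 0;0 0 0 0 0 0.32 0;0 0 0 0 0 0.44 0;0 0 0 0 0 0.56 0;0 0 0 0 0 0.67 0;0 0 0 0 0 0.76 0;0 0 0 0 0 0.81 0;0 0 0 0 0 0.83 0"
}}

```text
clock: 18.05
eef_pos: [0.438, 0.0119, 0.2222]
tcp_rot: [-3.141, 0.0, 0.639]
force: [-0.6, 0.1, -2.8]
width: 0.0101
grip_force: 40.0
```

{"name": "servo_tool", "arguments": {
  "steps": "0 0 0 0 0 0.03 0;0 0 0 0 0 0.1 0;0 0 0 0 0 0.2 0;0 0 0 0 0 0.32 0;0 0 0 0 0 0.44 0;0 0 0 0 0 0.56 0;0 0 0 0 0 0.67 0;0 0 0 0 0 0.76 0;0 0 0 0 0 0.80 0;0 0 0 0 0 0.82 0"
}}

```text
clock: 19.05
eef_pos: [0.4381, 0.0119, 0.2223]
tcp_rot: [3.142, 0.0, -0.004]
force: [0.1, 0.2, -1.8]
width: 0.0099
grip_force: 40.0
```

```bash
python3 -c "
from h import *
go([.586,-.105,.222],0)"
```

```text
19.05 [0.4381 0.0119 0.2223] [ 3.142  0.    -0.004] shift [1.236 0.969 0.003] turn [ 0.     0.    -0.005]
```

{"name": "servo_tool", "arguments": {
  "steps": "0.02 0.01 0 0 0 0 0;0.07 0.03 0 0 0 0 0;0.14 0.07 0 0 0 0 0;0.22 0.11 0 0 0 0 0;0.31 0.15 0 0 0 0 0;0.40 0.2 0 0 0 0 0;0.48 0.24 0 0 0 0 0;0.55 0.28 0 0 0 0 0;0.6 0.31 0 0 0 0 0;0.62 0.32 0 0 0 0 0"
}}

```text
clock: 20.05
eef_pos: [0.513, -0.0274, 0.2223]
tcp_rot: [3.141, -0.0, -0.004]
force: [-0.1, 0.2, -2.6]
width: 0.0096
grip_force: 40.0
```

{"name": "servo_tool", "arguments": {
  "steps": "0.02 0.01 0 0 0 0 0;0.07 0.03 0 0 0 0 0;0.14 0.07 0 0 0 0 0;0.22 0.11 0 0 0 0 0;0.31 0.15 0 0 0 0 0;0.40 0.2 0 0 0 0 0;0.48 0.24 0 0 0 0 0;0.55 0.28 0 0 0 0 0;0.6 0.31 0 0 0 0 0;0.62 0.32 0 0 0 0 0"
}}

```text
clock: 21.05
eef_pos: [0.5872, -0.0661, 0.2222]
tcp_rot: [3.141, 0.0, -0.004]
force: [-0.0, 0.6, -2.8]
width: 0.0098
grip_force: 40.0
```

{"name": "servo_tool", "arguments": {
  "steps": "0 0.01 0 0 0 0 0;0 0.03 0 0 0 0 0;0 0.06 0 0 0 0 0;0 0.1 0 0 0 0 0;0 0.14 0 0 0 0 0;0 0.18 0 0 0 0 0;0 0.20 0 0 0 0 0;0 0.22 0 0 0 0 0;0 0.22 0 0 0 0 0"
}}

```text
clock: 21.95
eef_pos: [0.5865, -0.0923, 0.2224]
tcp_rot: [3.141, 0.0, -0.004]
force: [0.2, -0.4, -3.1]
width: 0.0093
grip_force: 40.0
```

```bash
python3 - <<'E'
from h import *
np.set_printoptions(precision=4,suppress=True)
go([.586,-.105,.222],0)
S=C('scene');a=r.camera('scene')[:,:,::-1].copy();b=r.camera('side')[:,:,::-1].copy()
cv2.imwrite('pics/a8.png',a);cv2.imwrite('pics/p8.png',np.hstack([crop(a,190,150,100,110,4),crop(b,220,140,100,110,4)]))
print('lip pred',proj(S,[.586,-.206,.163]),'pot rim pred',[proj(S,p) for p in([.676,-.27,.113],[.586,-.36,.113],[.586,-.18,.113])])
E
```

```text
21.95 [ 0.5865 -0.0923  0.2224] [ 3.141  0.    -0.004] shift [-0.004  0.106  0.003] turn [ 0.     0.    -0.005]
lip pred [243.5748 192.4723] pot rim pred [array([213.9788, 199.1736]), array([223.8097, 172.6873]), array([247.7921, 205.707 ])]
```

View pics/p8.png

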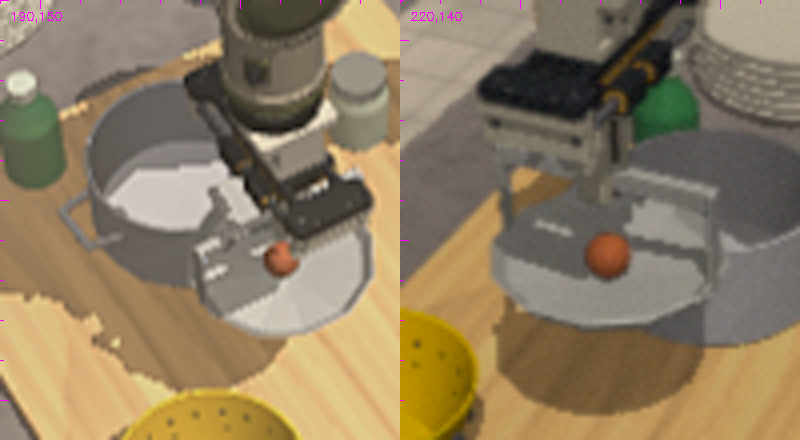

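The lip reaches over the near rim, the ball is centred, and the pot's left edge at (212,188) hasn't moved. I have 13 mm left to go.

{"name": "servo_tool", "arguments": {
  "steps": "0 0.01 0 0 0 0 0;0 0.03 0 0 0 0 0;0 0.06 0 0 0 0 0;0 0.09 0 0 0 0 0;0 0.1 0 0 0 0 0;0 0.1 0 0 0 0 0;0 0.1 0 0 0 0 0;0 0.1 0 0 0 0 0;0 0.1 0 0 0 0 0;0 0.1 0 0 0 0 0"
}}

```text
clock: 23.05
eef_pos: [0.5865, -0.1038, 0.2224]
tcp_rot: [3.142, 0.0, -0.003]
force: [0.1, -0.6, -3.6]
width: 0.0093
grip_force: 40.0
```

{"name": "servo_tool", "arguments": {
  "steps": "0 0 0 0 0 0 0;0 0 0 0 0 0 0;0 0 0 0 0 0 0;0 0 0 0 0 0 0;0 0 0 0 0 0 0;0 0 0 0 0 0 0;0 0 0 0 0 0 0;0 0 0 0 0 0 0;0 0 0 0 0 0 0;0 0 0 0 0 0 0"
}}

```text
clock: 24.05
eef_pos: [0.5865, -0.1039, 0.2224]
tcp_rot: [3.142, 0.0, -0.003]
force: [-0.3, -0.4, -2.8]
width: 0.0094
grip_force: 40.0
```

```bash
python3 - <<'E'
from h import *
go([.586,-.105,.222],0)
b=r.camera('side')[:,:,::-1].copy();a=r.camera('scene')[:,:,::-1].copy()
U=[]
for im,box in((a,(230,195,60,40)),(b,(330-80,180,100,60))):
    x,y,w,h=box;hsv=cv2.cvtColor(im[y:y+h,x:x+w],cv2.COLOR_BGR2HSV);m=cv2.inRange(hsv,(3,110,60),(13,255,255))
    k,l,s,c=cv2.connectedComponentsWithStats(m);i=1+s[1:,4].argmax();U.append(c[i]+[x,y]);print(s[i])
print('ball',tri((C('scene'),C('side')),U))
m=orange(b);k,l,s,c=cv2.connectedComponentsWithStats(m);print('spatula side',[q.tolist() for q in s[1:] if q[4]>40])
E
```

```text
24.05 [ 0.5865 -0.1039  0.2224] [ 3.142e+00  0.000e+00 -3.000e-03] shift [-0.004  0.009  0.003] turn [ 0.     0.    -0.004]
[24 13  9  9 51]
[18 16 11 11 95]
ball (array([ 0.58676505, -0.10449373,  0.16465276]), [np.float64(0.0007011858415197126), np.float64(0.0007011858415197016)])
spatula side [[424, 138, 22, 6, 53], [177, 244, 18, 13, 52], [181, 254, 12, 11, 45]]
```

```bash
python3 -c "
from station import r
print(r.close_job())"
```

```text
the job is handed in; nothing more can be done
None
```

I handed the job in at about 24 s; no verdict came back. By my last checks, the spatula hangs on the peg and the dish is held level about 140 mm up, lip over the pot's mouth and pointing at its middle, with the ball centred and the pot unmoved.

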